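# Find the heavy side of a vacuum pump's flywheel by feel and hold it down

### The job

The piston of the small hand-cranked vacuum pump is out, and the crank was pushed back on its shaft at any old angle, so it no longer shows where the counterweight on the hidden flywheel stands. Take the crank by its handle and turn the pump over, feel which side of the flywheel is heavy, then turn that heavy side straight down (15 degrees either way is near enough) and keep hold of the handle there, still: the job finishes while you are holding it, so that I can fit the piston. Leave the piston, the cylinder head and the screwdriver lying where they are.

Things in the scene. Friction and masses are not known exactly. Their poses are not given: they have to be found in the camera images.
- pump: Hand-cranked vacuum pump of grey cast metal with a finned barrel on top, 185 mm long with its crank handle, 145 mm wide, 250 mm high, bolted down. Origin: on the table under the shaft; z is up, x runs from the crank end to the back, along the level shaft (shaft height 120 mm), y to the left seen from the crank end. A clear round tub stands close on its right, a black case 285 mm tall beyond it.
- crankcase (a point): Centre of the round crankcase (116 mm across), on the shaft. Closed in it, unseen, a flywheel with a counterweight (0.34 to 0.52 kg, centre of mass 38 mm off the shaft), fixed to the crank at an unknown angle, different each time. Turns both ways without end; stiff seals (drag about 0.2 N m, even) hold it wherever it is left; the weight adds or takes off up to 0.12 to 0.19 N m.
- hub (a point): Point on the shaft axis, in the air in front of the crank: the centre of the upright circle, square to the shaft and 55 mm in radius, on which the point grip travels. It is 44 mm in front of the crank's hub nut and 120 mm above the table.
- grip (a point): Point on the axis of the crank's black handle, where to grasp it. The handle is a round sleeve, 78 mm long, 23 mm thick here, parallel to the shaft, free to revolve on its pin; this point is 30 mm from its free end, 50 mm in front of the crank arm, 82 mm in front of the crankcase. A round lobe at the arm's other end balances arm and handle: the crank alone is in balance.
- piston: Bystander: short aluminium piston, 51 mm across and 36 mm high, standing on the table behind the pump. Origin at the centre of its underside.
- cylinder_head: Bystander: square finned aluminium cylinder head, 62 x 62 x 23 mm, lying flat behind the pump. Origin at the centre of its underside.
- screwdriver: Bystander: small screwdriver, 136 mm long, lying behind the pump. Origin at the middle of its underside.
- crank: The dark steel crank with its balancing lobe, turning with the shaft. Origin on the shaft axis, 6 mm behind the middle of the arm; x along the shaft to the back, z from the shaft along the arm to the handle. Its angle to the heavy side is unknown.
- handle: The crank's black handle sleeve (the point grip is on its axis). Origin on its axis, 60 mm behind grip; x along its axis, to the back; it revolves about x.

How it is judged (in metres and radians):
On the way:
1. the crank is turned by its handle: the handle, with the fingers on it, is over 30 mm from where it stood (distance of grip from where it was at the start of the episode above 0.03 m and contact force between the fingers and handle above 1 N), for 0.1 s.
At the end, for the whole second after the job is handed in: the flywheel's heavy side ('heavy': a point there, z up when the heavy side hangs straight down; its pose is not given, it must be felt) is within 15 degrees of straight down, the crank is still and the fingers hold the handle (over 1 N) (angle between heavy's own z axis and vertical below 0.262 rad and angular speed of crank below 0.05 rad/s and contact force between the fingers and handle above 1 N); the arm keeps its last pose, push and grip.
It fails at once if the piston, the cylinder head or the screwdriver is moved by more than 20 mm (distance of any of piston, cylinder_head, screwdriver from where it was at the start of the episode above 0.02 m).
It also fails if it takes over 72 s, if anything falls off the work surface, if the arm or the gripper's body presses on something with over 40 N, if the wrist force passes 120 N, or if a joint passes its speed limit or range.

### The arm

A 6-joint arm with a two-finger parallel gripper is mounted at the origin on a cart in front of the work surface, level with it; the furniture and walls round the work are solid. World frame = base frame: x ahead of the robot, y to its left, z up, the work surface at z = 0. Lengths are in mm, angles in rad, forces in N, time in s.
With the tool pointing down it reaches from about 350 to 975 mm from the base axis. Payload 7.1 kg.
Tool frame: the origin (TCP) lies on the front face of the gripper's body, between the roots of the fingers; the fingertips stand 80 mm ahead of it and the grasp point (between the pads) lies 61 mm ahead of it (env.tips_ahead is the distance from the TCP to the fingertips, in mm); z points along the fingers, y is the line along which they close (so a half turn about z gives the same grasp; the last joint's range is limited). The gripper opens to 88 mm and grips with 3 to 60 N. Pads are 20 mm wide; open, the fingers measure 115 mm over their backs; the gripper's body (75 mm by 178 mm) begins 61 mm behind the grasp point.
Start: joints at [1.12, 0.423, 1.63, -0, 1.089, -0.019], TCP at [261.534, 567.631, 302.675] pointing down, gripper open.
Joint ranges: [-3, 3], [-0.9, 2.11], [0.09, 2.58], [-1.31, 4.45], [0.11, 2.69], [-2.54, 2.54]. Speed limits (rad/s): [2.39, 2.39, 3.01, 3.14, 3.14, 3.14].

### API

Orientations are given as a unit quaternion [x, y, z, w].
In Python, from station import env, set_gripper, viewer, workorder gives the robot as it stands. Calls block until the motion is done:
- env.reach(position, orientation): joint-space move of the TCP to a pose.
- env.move_l(position, rot=None, rate=150, f_stop=None): straight line of the TCP; rot=None keeps the orientation; rate is the mean speed in mm/s. With f_stop (N) it stops when the force on the tool has changed by that much, and returns True; else False.
- env.move_joints(angles): joint-space move.
- set_gripper(opening): finger opening in mm; the grip force is fixed at half the most; returns when the fingers have stopped.
- env.hold(seconds).
- env.ik(position, orientation): joint angles nearest the present ones, or None.
- env.read_state(): the state.
- viewer.camera(name): name is "scene" or "top" or "wrist"; returns the picture (384x512x3 uint8, blue, green, red); there is no depth.
- viewer.camera_params(name): a dict with "fx", "fy", "cx", "cy" (pixels), "pose" (4x4, takes a point from camera to world coordinates); the wrist camera has in their place "tool_from_camera" (4x4, takes a point from camera to tool coordinates, whose origin is the TCP and whose axes are the flange's). Camera axes: x right, y up, looking along -z (the intrinsics and any distortion apply to the point x, -y, -z); pixel columns grow to the right and rows downward; lengths in mm; the calibration is good to about 2 mm. A picture is of the moment at which its call begins: read the wrist's pose just before it. camera_params takes no time and is no camera call.
A pose or a line that the arm cannot do raises env.IKError and nothing moves.
- workorder.sign_off(): hands the job in; it is judged then, once.
The state is a dict: "time_s": time; "qpos": joint angles; "dq": joint speeds; "tau": joint torques, N m; "tool_pos": TCP position; "orientation": TCP orientation; "force": force on the tool from outside, world axes, zero at the start; "wrist_torque": the same for the moment, N m; "width": finger opening in mm; "grip_force": force on a finger pad.
Only numpy, scipy, OpenCV 4.12 (cv2) and the standard library are available. Lean on these libraries where they do the work, as an engineer would, in place of code of your own. Each camera call takes 0.05 s, during which the arm holds its last target. There are 200 camera calls.

## Working session

There is one attempt and no reset: what is moved stays moved. The work goes in short steps, each a Python script; the robot and the scene stay as the last script left them, time stands still between calls to the robot, and variables do not carry over. Pictures are saved under pics/ and viewed, at most 10 in all, crops included, and the job is handed in when it is done.

```bash
ls; mkdir -p pics; python3 - <<'E'
from station import env, viewer
import cv2, numpy as np
for n in ("scene","top"):
    cv2.imwrite(f"pics/{n}0.png",viewer.camera(n))
    p=viewer.camera_params(n); print(n,{k:(np.round(v,3).tolist()) for k,v in p.items()})
p=viewer.camera_params("wrist");print({k:(np.round(v,3).tolist()) for k,v in p.items()})
s=env.read_state();print(s)
E
```

```text
pics
scene {'fx': 381.263, 'fy': 381.263, 'cx': 250.697, 'cy': 187.488, 'pose': [[0.237, 0.807, -0.54, 82.947], [-0.971, 0.192, -0.139, 27.029], [-0.009, 0.558, 0.83, 832.585], [0.0, 0.0, 0.0, 1.0]]}
top {'fx': 433.406, 'fy': 433.406, 'cx': 257.637, 'cy': 189.691, 'pose': [[0.007, 0.985, -0.172, 419.612], [-0.999, 0.014, 0.039, 180.234], [0.041, 0.172, 0.984, 952.152], [0.0, 0.0, 0.0, 1.0]]}
{'fx': 342.91, 'fy': 342.91, 'cx': 253.979, 'cy': 194.0, 'tool_from_camera': [[0.0, 0.966, 0.26, 69.881], [1.0, -0.001, 0.001, 0.824], [0.001, 0.26, -0.966, -81.953], [0.0, 0.0, 0.0, 1.0]]}
{'time_s': 0.1, 'qpos': array([ 1.11999139e+00,  4.23755666e-01,  1.63059628e+00,  1.86088739e-05,
        1.08859950e+00, -1.90105082e-02]), 'dq': array([ 1.75324988e-04, -3.31567044e-03, -1.88897014e-03, -2.76226765e-04,
       -4.90870237e-05,  2.20497648e-03]), 'tau': array([ 5.55066742e-05, -5.45616174e+01, -2.74325430e+01,  6.44264510e-02,
        1.89202290e-02, -2.44107804e-05]), 'tool_pos': array([261.37403218, 567.29687246, 301.99161756]), 'orientation': array([ 2.14228072e-01,  9.76783431e-01, -6.58818781e-04, -1.66145865e-04]), 'force': array([ 0.13116049, -0.25013221, -0.94652038]), 'wrist_torque': array([-0.00324981, -0.01597529, -0.01526719]), 'grip_force': 0.0, 'width': 88.01719286889484}
```

View pics/scene0.png

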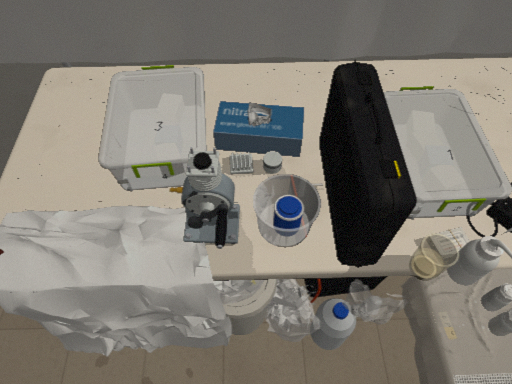

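View pics/top0.png

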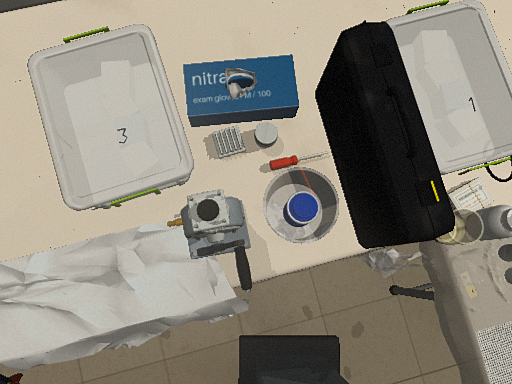

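The scene view shows the pump at about (210,205), with its black handle at about (221,225) on the lower right. In the top view the handle runs from (240,248) to (246,288). I'll zoom in on both.

```bash
python3 - <<'E'
import cv2, numpy as np
a=cv2.imread("pics/scene0.png")[140:260,160:260]; b=cv2.imread("pics/top0.png")[180:300,165:265]
f=lambda i:cv2.resize(i,None,fx=4,fy=4,interpolation=cv2.INTER_CUBIC)
o=np.hstack([f(a),f(b)])
o=cv2.convertScaleAbs(o,alpha=1.5,beta=20)
cv2.imwrite("pics/z1.png",o)
E
```

```text
(no output)
```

View pics/z1.png

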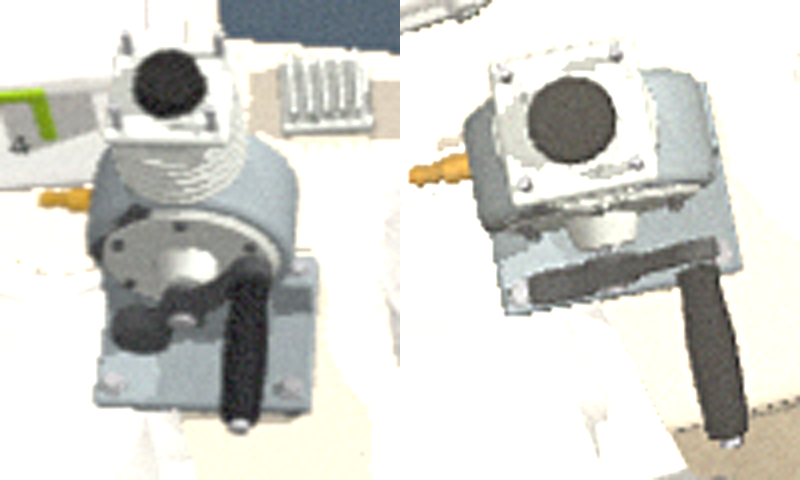

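The zoom shows the crank arm level-ish, with the handle to the right and a bit up. In the full scene frame the sleeve runs from (221.8,208) to (220,245), and in the top frame from (240,247.5) to (247,289). I'll triangulate these.

```bash
cat > h.py <<'E'
import numpy as np
from station import env, viewer, set_gripper, workorder
def ray(n,u,v):
    p=viewer.camera_params(n);T=np.array(p["pose"])
    d=T[:3,:3]@np.array([(u-p["cx"])/p["fx"],-(v-p["cy"])/p["fy"],-1]);return T[:3,3],d/np.linalg.norm(d)
def tri(s,t):
    a,d=ray("scene",*s);b,e=ray("top",*t)
    k=np.linalg.lstsq(np.c_[d,-e],b-a,rcond=None)[0];P,Q=a+k[0]*d,b+k[1]*e
    return (P+Q)/2,np.linalg.norm(P-Q)
def onz(n,uv,z):
    a,d=ray(n,*uv);return a+d*(z-a[2])/d[2]
E
python3 - <<'E'
from h import *
np.set_printoptions(precision=1,suppress=True)
c=lambda x,y:(x/4+160,y/4+140)
d=lambda x,y:((x-400)/4+165,y/4+180)
for nm,s,t in [("root",c(247,275),d(700,272)),("free",c(240,422),d(726,438)),("hole",c(170,83),d(572,120)),("lobeend",c(140,330),d(532,288)),("nut",c(182,320),d(615,268)),("plateFL",c(96,403),d(505,313)),("plateFR",c(312,408),d(738,268)),("plateBR",c(318,258),d(708,82))]:
    print(nm,*tri(s,t))
print(onz("scene",c(170,83),250),onz("top",d(572,120),250))
for z in (0,10,15):print(z,onz("top",d(505,313),z),onz("top",d(738,268),z))
E
```

```text
root [449.5 181.  172.9] 2.575089427452393
free [377.3 166.7 156.8] 1.0570945978984374
hole [509.  233.7 239.4] 0.6427867071195217
lobeend [447.4 256.7  84.9] 12.354032769097378
nut [453.3 223.1 102.5] 4.789796256620618
plateFL [433.8 283.6   9. ] 0.04237045781045472
plateFR [459.1 158.2  11.3] 2.3083671462766135
plateBR [558.4 177.9  16.8] 2.467780428546351
[501.3 230.3 250. ] [507.8 232.7 250. ]
0 [434.  284.5   0. ] [459.1 159.    0. ]
10 [433.8 283.5  10. ] [458.7 159.3  10. ]
15 [433.7 282.9  15. ] [458.5 159.4  15. ]
```

```bash
cat >> h.py <<'E'
from scipy.spatial.transform import Rotation as R
yaw=0.197; AX=np.array([np.cos(yaw),np.sin(yaw),0]); LAT=np.array([-np.sin(yaw),np.cos(yaw),0]); Z=np.array([0,0,1.])
HUB=np.array([446.3,221,120])-44*AX
def rot(t,sg=1):  # tool z tilted t from down, toward +AX
    z=np.sin(t)*AX-np.cos(t)*Z; y=sg*LAT; x=np.cross(y,z); return R.from_matrix(np.c_[x,y,z])
def circ(a,hub=HUB): return hub+55*(np.sin(a)*-LAT+np.cos(a)*Z)  # a: from up, clockwise seen from the crank end
def tcp(p,t,sg=1): return p-61*rot(t,sg).as_matrix()[:,2]
E
python3 - <<'E'
from h import *
np.set_printoptions(precision=2,suppress=True)
for uv in [(263,205),(300,242),(300,168),(338,205)]: print("tub",[onz("top",uv,z)[:2] for z in(0,120)])
for uv in [(254,208),(285,245),(320,205)]: print("tub sc",[onz("scene",uv,z)[:2] for z in(0,120)])
for sg in (1,-1):
  for t in np.radians([0,15,30,45,60,90]):
    q=[env.ik(tcp(circ(a),t,sg),rot(t,sg).as_quat()) for a in np.radians(range(0,360,30))]
    ok=[x is not None for x in q]; print(sg,round(np.degrees(t)),sum(ok), q[2], np.ptp([x for x in q if x is not None],axis=0) if any(ok) else "")
E
```

```text
tub [array([551.89, 130.03]), array([535.22, 136.35])]
tub [array([470.99,  48.32]), array([464.51,  64.95])]
tub [array([637.35,  46.67]), array([609.91,  63.5 ])]
tub [array([554.01, -37.86]), array([537.07, -10.37])]
tub sc [array([566.08, 143.7 ]), array([496.45, 126.88])]
tub sc [array([483.37,  47.83]), array([425.66,  44.83])]
tub sc [array([613.8, -17.8]), array([537.29, -11.34])]
1 0 12 [ 0.36  0.31  2.09 -0.    0.74 -1.41] [0.23 0.21 0.08 0.   0.26 0.23]
1 15 12 [ 0.39  0.24  2.24 -0.12  0.4  -1.27] [0.27 0.26 0.09 0.28 0.3  0.46]
1 30 10 None [0.3  0.32 0.1  5.63 0.16 1.57]
1 45 12 [0.49 0.35 2.53 3.55 0.54 1.42] [0.37 0.41 0.11 0.62 0.35 0.45]
1 60 8 None [0.29 0.45 0.08 0.34 0.4  0.24]
1 90 12 [0.64 1.3  2.55 3.7  2.2  1.92] [0.45 0.34 0.19 0.38 0.39 0.11]
-1 0 12 [ 0.36  0.31  2.09 -0.    0.74  1.73] [0.23 0.21 0.08 0.   0.26 0.23]
-1 15 12 [ 0.39  0.24  2.24 -0.12  0.4   1.87] [0.27 0.26 0.09 0.28 0.3  0.46]
-1 30 6 None [0.3  0.18 0.08 0.67 0.16 0.49]
-1 45 12 [ 0.49  0.35  2.53  3.55  0.54 -1.72] [0.37 0.41 0.11 0.62 0.35 0.45]
-1 60 8 None [0.29 0.45 0.08 0.34 0.4  0.24]
-1 90 12 [ 0.64  1.3   2.55  3.7   2.2  -1.22] [0.45 0.34 0.19 0.38 0.39 0.11]
```

```bash
python3 - <<'E'
from h import *
import cv2
np.set_printoptions(precision=2,suppress=True)
t=np.radians(15); r=rot(t); g=HUB-40*LAT+38*Z; print(HUB,g)
env.reach(tcp(g,t)-90*r.as_matrix()[:,2],r.as_quat())
s=env.read_state(); print(s["time_s"],s["tool_pos"],s["force"],s["qpos"])
im=viewer.camera("wrist"); 
p=viewer.camera_params("wrist"); T=np.eye(4);T[:3,:3]=R.from_quat(s["orientation"]).as_matrix();T[:3,3]=s["tool_pos"]; T=T@np.array(p["tool_from_camera"]); np.save("wc.npy",T)
cv2.imwrite("pics/w0.png",im)
for a in (-30,0,30,50):
    P=np.linalg.inv(T)@np.r_[g+a*AX,1]; u,v=p["cx"]-p["fx"]*P[0]/P[2],p["cy"]+p["fy"]*P[1]/P[2]; print(a,u,v); cv2.circle(im,(int(u),int(v)),3,(0,0,255),-1)
cv2.imwrite("pics/w0m.png",im)
E
```

```text
[403.15 212.39 120.  ] [410.98 173.16 158.  ]
1.6417 [373.12 166.05 304.15] [-0.13  0.07  0.89] [ 0.42  0.01  2.19 -0.09  0.68 -1.28]
-30 253.29929074927784 164.33361813177748
0 253.33006596109237 202.863105348819
30 253.35725240597498 236.89958207216924
50 253.3736813399627 257.46803196247345
```

View pics/w0m.png

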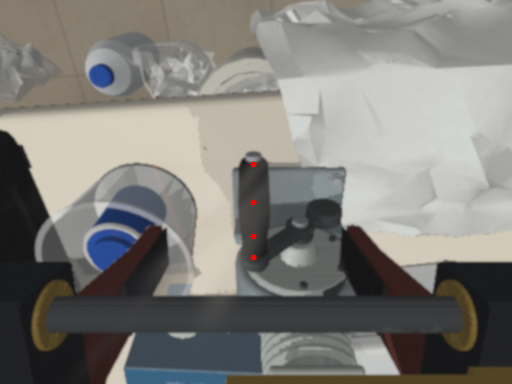

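The wrist view shows the predicted points lying along the handle axis (column 253, rows 164–257) and the free end at row 158, so the estimate holds. I'll descend and grip.

```bash
python3 - <<'E'
from h import *
np.set_printoptions(precision=2,suppress=True)
t=np.radians(15); g=HUB-40*LAT+38*Z
print(env.move_l(tcp(g,t),rate=120,f_stop=12))
s=env.read_state(); print(s["time_s"],s["tool_pos"]-tcp(g,t),s["force"]); np.save("f0.npy",s["force"])
set_gripper(0); s=env.read_state(); print(s["time_s"],s["width"],s["grip_force"],s["force"],s["tool_pos"])
# gentle probing arc +-: small tangent steps
a0=np.arctan2(40,38)
for d in (3,6,9,12,9,6):
    env.move_l(tcp(circ(a0+np.radians(d)),t),rate=40); s=env.read_state(); F=s["force"]-np.load("f0.npy")
    a=a0+np.radians(d); rad=np.sin(a)*-LAT+np.cos(a)*Z; tan=np.cos(a)*-LAT-np.sin(a)*Z
    print(d,s["time_s"],"Ft %.2f Fr %.2f Fax %.2f"%(F@tan,F@rad,F@AX), s["tool_pos"]-tcp(circ(a),t))
E
```

```text
False
2.5917 [0.13 0.17 0.29] [-0.15  0.01 -0.1 ]
3.6167 22.05799862922577 29.994461741298437 [-1.17  2.03 -1.14] [395.48 170.23 216.92]
3 3.8667 Ft -2.86 Fr 0.21 Fax -0.85 [0.04 0.04 0.07]
6 4.1167 Ft -2.62 Fr -0.87 Fax -1.38 [ 0.05 -0.02  0.02]
9 4.3667 Ft -2.92 Fr 0.34 Fax -0.95 [ 0.06 -0.06 -0.01]
12 4.6167 Ft -1.91 Fr 0.80 Fax -0.21 [ 0.06 -0.08 -0.04]
9 4.8667 Ft -0.52 Fr -0.37 Fax 0.23 [0.01 0.01 0.06]
6 5.1167 Ft -0.31 Fr 0.15 Fax 0.13 [-0.02  0.08  0.12]
```

```bash
cat > turn.py <<'E'
from h import *
t=np.radians(15); f0=np.load("f0.npy")
def sweep(a1,a2,step=8,corr=None):
    c=np.zeros(3) if corr is None else corr; out=[]
    n=int(round(abs(a2-a1)/step))
    for d in np.linspace(a1,a2,n+1)[1:]:
        a=np.radians(d); rad=np.sin(a)*-LAT+np.cos(a)*Z; tan=np.cos(a)*-LAT-np.sin(a)*Z
        env.move_l(tcp(circ(a),t)+c,rate=40); s=env.read_state(); F=s["force"]-f0
        out.append((d,F@tan,F@rad,F@AX,s["wrist_torque"][0],s["grip_force"],s["width"],s["time_s"]))
        c=c+0.08*(F@rad)*rad
        if np.linalg.norm(F)>30: print("abort",d,F); break
    return np.array(out),c
E
python3 - <<'E'
from turn import *
np.set_printoptions(precision=2,suppress=True,linewidth=120)
a0=np.degrees(np.arctan2(40,38))+6
o,c=sweep(a0,a0+368); np.save("fwd.npy",o); np.save("c.npy",c)
print(o[:,[0,1,2,3,5,7]],c)
E
```

```text
[[ 60.47   1.03   0.14   0.76  29.99   5.46]
 [ 68.47   0.73   0.58   1.43  29.98   5.8 ]
 [ 76.47   2.32   2.37   2.57  29.98   6.14]
 [ 84.47   1.72   1.7    2.11  29.98   6.48]
 [ 92.47   2.39   0.48   3.58  29.98   6.83]
 [100.47   2.71   1.9    3.06  29.98   7.17]
 [108.47   3.59  -0.     3.99  29.98   7.51]
 [116.47   3.92   1.58   3.08  29.98   7.85]
 [124.47   3.41   1.48   2.22  29.99   8.19]
 [132.47   3.8   -0.45   1.71  29.99   8.53]
 [140.47   3.11   1.03   1.73  29.99   8.88]
 [148.47   2.09   1.73  -0.13  29.99   9.22]
 [156.47   2.68   1.04  -0.19  29.99   9.56]
 [164.47   1.6   -0.26  -1.69  30.     9.9 ]
 [172.47   2.99   0.69  -1.64  30.    10.24]
 [180.47   2.26   1.83  -2.82  30.    10.58]
 [188.47   1.86   1.12  -4.87  30.    10.93]
 [196.47   0.47   0.88  -6.14  30.    11.27]
 [204.47   1.71  -1.11  -6.95  30.01  11.61]
 [212.47   1.37   0.21  -7.65  30.01  11.95]
 [220.47   2.     1.04  -6.86  30.01  12.29]
 [228.47   2.67   0.55  -7.89  30.01  12.63]
 [236.47   2.45  -0.03  -9.21  30.01  12.97]
 [244.47   3.03   0.44  -9.77  30.01  13.32]
 [252.47   3.45  -0.
[... 290 characters left out ...]
.71]
 [308.47   0.58  -1.09  -7.1   30.    16.05]
 [316.47   0.05  -1.22  -7.1   30.    16.39]
 [324.47  -0.81  -0.46  -6.15  30.    16.73]
 [332.47  -1.77  -1.46  -6.4   30.01  17.07]
 [340.47  -1.63  -0.18  -6.21  30.01  17.42]
 [348.47  -2.97  -1.49  -6.07  30.01  17.76]
 [356.47  -3.12  -0.32  -6.64  30.01  18.1 ]
 [364.47  -3.31  -0.15  -5.61  30.02  18.44]
 [372.47  -2.99   0.01  -6.81  30.02  18.78]
 [380.47  -3.03   0.66  -6.41  30.01  19.12]
 [388.47  -2.77  -1.5   -5.48  30.01  19.47]
 [396.47  -2.54   0.77  -5.74  30.01  19.81]
 [404.47  -1.44  -0.32  -5.24  30.01  20.15]
 [412.47  -1.39   0.11  -4.57  30.01  20.49]
 [420.47  -0.87   0.37  -5.26  30.01  20.83]] [ 0.22 -1.11 -1.12]
```

```bash
python3 - <<'E'
from turn import *
c=np.load("c.npy"); d=60.47
def m(d,rate,h=()):
    a=np.radians(d); tan=np.cos(a)*-LAT-np.sin(a)*Z
    env.move_l(tcp(circ(a),t)+c,rate=rate); r=[]
    for k in range(1+len(h)):
        if k: env.hold(h[k-1])
        s=env.read_state(); r.append("%.2f/%.3f"%((s["force"]-f0)@tan,(s["tool_pos"]-tcp(circ(a),t)-c)@tan))
    print("%.1f rate %d"%(d,rate),r,"%.2f"%s["time_s"])
for k in range(3): d-=3; m(d,40)
for k in range(2): d-=3; m(d,8)
d-=3; m(d,8,(0.02,0.02,0.1))
for k in range(2): d+=3; m(d,8,(0.02,))
d+=6; m(d,15)
E
```

```text
57.5 rate 40 ['-2.85/-0.924'] 21.08
54.5 rate 40 ['-1.42/-0.790'] 21.33
51.5 rate 40 ['-2.85/-0.627'] 21.58
48.5 rate 8 ['-0.95/-0.181'] 22.09
45.5 rate 8 ['-0.02/-0.073'] 22.60
42.5 rate 8 ['0.92/-0.101', '0.95/-0.072', '0.30/-0.066', '-1.48/-0.072'] 23.24
45.5 rate 8 ['-4.59/-0.321', '-4.55/-0.348'] 23.77
48.5 rate 8 ['-5.92/-0.362', '-4.41/-0.337'] 24.29
54.5 rate 15 ['-3.37/-0.311'] 24.82
```

```bash
cat >> turn.py <<'E'
def stations(d,sgn,n,c,fast=32,slow=13/3):
    out=[]
    def go(d,rate):
        nonlocal c
        a=np.radians(d); rad=np.sin(a)*-LAT+np.cos(a)*Z; tan=np.cos(a)*-LAT-np.sin(a)*Z
        env.move_l(tcp(circ(a),t)+c,rate=rate); s=env.read_state(); F=s["force"]-f0
        if np.linalg.norm(F)>30: raise SystemExit("abort %s %s"%(d,F))
        c=c+0.05*(F@rad)*rad
        return d,F@tan,F@rad,F@AX,s["time_s"]
    for i in range(n):
        for k in range(2): d+=sgn*fast/2; go(d,60)
        for k in range(3): d+=sgn*slow; out.append(go(d,10))
    return np.array(out),c,d
E
python3 - <<'E'
from turn import *
np.set_printoptions(precision=2,suppress=True)
o,c,d=stations(54.47,1,8,np.load("c.npy")); np.save("st_f.npy",o); np.save("c.npy",c); print(o,c,d)
for sel in (slice(None),np.arange(len(o))%3>0):
    a=np.radians(o[sel,0]); A=np.c_[np.ones_like(a),np.cos(a),np.sin(a)]; x,res,*_=np.linalg.lstsq(A,o[sel,1],rcond=None); print(x,np.hypot(*x[1:]),np.sqrt(res/len(a)),np.degrees(np.arctan2(x[2],x[1])))
E
```

```text
[[ 90.8   -2.54  -3.11  -4.28  26.21]
 [ 95.14  -2.3   -2.71  -3.35  26.77]
 [ 99.47  -1.53  -1.75  -0.53  27.34]
 [135.8   -2.07  -2.86  -2.29  28.73]
 [140.14   0.13  -2.03  -1.42  29.29]
 [144.47  -0.68  -2.69  -0.83  29.86]
 [180.8   -1.33  -3.67  -2.97  31.24]
 [185.14   0.52  -0.66  -4.84  31.81]
 [189.47  -0.59  -1.56  -4.55  32.38]
 [225.8   -0.41  -1.38  -7.82  33.76]
 [230.14  -1.19  -1.49  -7.01  34.33]
 [234.47  -0.45  -1.81  -7.08  34.89]
 [270.8   -2.03  -2.91  -5.33  36.27]
 [275.14  -1.19  -2.25  -5.44  36.84]
 [279.47  -0.96  -3.47  -5.8   37.41]
 [315.8   -3.4   -3.46  -5.33  38.79]
 [320.14  -3.88  -3.25  -5.94  39.36]
 [324.47  -4.72  -3.18  -6.07  39.92]
 [360.8   -6.19  -2.92  -7.35  41.31]
 [365.14  -5.36  -2.09  -7.75  41.88]
 [369.47  -4.74  -1.38  -7.49  42.44]
 [405.8   -4.32  -0.47  -7.72  43.83]
 [410.14  -3.93  -1.99  -7.12  44.39]
 [414.47  -4.18  -0.71  -7.76  44.96]] [ 0.25 -1.26 -1.28] 414.4699999999998
[-2.39 -2.38 -0.46] 2.4258858644738366 [0.7] -168.9913971066279
[-2.19 -2.51 -0.39] 2.535129214261716 [0.61] -171.18927946385742
```

```bash
python3 - <<'E'
from turn import *
np.set_printoptions(precision=2,suppress=True)
o,c,d=stations(414.47,-1,5,np.load("c.npy")); np.save("st_r.npy",o); np.save("c.npy",c); print(o,c,d)
f=np.load("st_f.npy"); q=np.load("fwd.npy")[:,:2]
def fit(a,F,D,n):
    a=np.radians(a); A=np.c_[D,np.cos(a),np.sin(a)]; x,res,*_=np.linalg.lstsq(A,F,rcond=None); w=x[-2:]; print(n,x,np.hypot(*w),np.sqrt(res/len(a)),"down at",(np.degrees(np.arctan2(w[1],w[0]))+90)%360)
one=np.ones
fit(f[:,0],f[:,1],one((24,1)),"f"); fit(o[:,0],o[:,1],one((15,1)),"r")
m=np.arange(15)%3>0; mf=np.arange(24)%3>0
fit(np.r_[f[:,0],o[:,0]],np.r_[f[:,1],o[:,1]],np.r_[np.tile([1,0],(24,1)),np.tile([0,1],(15,1))],"both")
fit(np.r_[f[mf,0],o[m,0]],np.r_[f[mf,1],o[m,1]],np.r_[np.tile([1,0],(16,1)),np.tile([0,1],(10,1))],"both last2")
fit(q[:,0],q[:,1],one((len(q),1)),"fast")
E
```

```text
[[378.14   0.64   1.31  -7.43  46.34]
 [373.8   -0.25   0.    -5.77  46.91]
 [369.47   0.28   1.73  -7.12  47.48]
 [333.14   0.33   2.57  -9.91  48.86]
 [328.8    1.58   2.42  -9.68  49.42]
 [324.47   1.26   2.04  -8.79  49.99]
 [288.14   1.76   2.04  -9.81  51.38]
 [283.8    2.71   1.6   -9.92  51.94]
 [279.47   1.99   1.42  -9.88  52.51]
 [243.14   3.39  -0.15  -9.93  53.89]
 [238.8    4.83   0.61 -11.47  54.46]
 [234.47   3.42  -0.73 -10.42  55.02]
 [198.14   3.84   1.    -9.58  56.41]
 [193.8    5.61   1.18  -9.69  56.98]
 [189.47   4.7    0.87 -10.1   57.54]] [ 0.11 -0.55 -0.78] 189.47000000000014
f [-2.39 -2.38 -0.46] 2.4258858644738366 [0.7] down at 281.0086028933721
r [ 2.51 -2.16 -0.32] 2.180637691192319 [0.56] down at 278.333983855165
both [-2.39  2.47 -2.28 -0.42] 2.3188216322076114 [0.66] down at 280.49384303745876
both last2 [-2.19  2.66 -2.42 -0.39] 2.4514063718971344 [0.59] down at 279.25772826268053
fast [ 1.03 -2.47 -0.2 ] 2.481695768181664 [1.4] down at 274.68894711363805
```

Forward, reverse and fast sweeps agree that the heavy side is down at a handle angle of about 279.5°. I'll move there and check before handing in.

```bash
python3 - <<'E'
from turn import *
c=np.load("c.npy")
for d in np.linspace(189.47,279.5,7)[1:]:
    env.move_l(tcp(circ(np.radians(d)),t)+c,rate=60)
env.hold(1.0); s=env.read_state()
print(s["time_s"],s["tool_pos"]-tcp(circ(np.radians(d)),t)-c,s["force"],s["grip_force"],s["width"],np.abs(s["dq"]).max())
if s["grip_force"]>5 and s["width"]>18: print(workorder.sign_off())
E
```

```text
60.8917 [-0.69064098  0.14114585  0.438639  ] [-9.49058528 -2.91713381  3.41548386] 30.0036151567474 22.070748841622727 0.0018688526731477095
the job is handed in; nothing more can be done
None
```

I turned the pump over by its handle, felt where the counterweight is, and set the heavy side straight down: about 280° clockwise from the top for the handle, seen from the crank end, with the forward, reverse and fast sweeps agreeing within about 6°. I handed the job in at about 61 s with the handle held still in a 30 N grip; the sign-off gave no verdict, so the result is unconfirmed.

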